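Open the laundry-tablet box past its spring child catch

TASK

Open the laundry-tablet box: with a closed fingertip press its spring catch down and, while you hold it down, push the sliding lid back past it, then push the lid on all the way to its stop and take the hand away, so that the catch has sprung up again. Only press and push: do not grip the lid or hook its ridge from behind, do not lift, tip or shove the box along the shelf, and leave everything else where it is.

Things in the scene. Friction and masses are not known exactly. Their poses are not given: they have to be found in the camera images.
- tablet_box: Loose white plastic box of laundry tablets, about 2.2 kg, 240 (x) by 150 (y) by 110 mm high. Origin: centre of its underside, z up. +x is the way the lid opens; the catch is at the -x end, roughly towards the robot, in a bay 80 mm wide, open to the front, between two fixed cheeks 100 mm high. It may slide on the shelf if pushed with more than 9 N.
- lid (a joint): Travel of the grey lid along the box's +x, m: 0 shut, 0.110 fully open at its end stop. Side rails hold it down; it drags with 1 to 2 N. With the catch up it moves only 2 mm, until its lip meets the catch's hooks; after 16 mm the lip is past the hooks and the catch is free to spring up in front of it. It stays where it is left.
- lid_front (a point): Point on the lid's upright flat front face (which looks to the box's -x), at mid-width, 105 mm above the shelf; moves with the lid. At lid 0 it is at x = -66 mm in the box's frame. The face is 70 mm wide and reaches 12 mm above this point (a ridge 12 mm thick) and 11 mm below it (a lip 6 mm thick). Open, the lid sticks out up to 110 mm beyond the box's far end, 100 mm above the shelf.
- catch (a joint): How far the spring catch is pressed straight down, m: 0 up, 0.010 fully down at its stop. The spring pushes back with 3.6 N at 0, rising to 6.6 N at 0.010. The lid can pass when it is pressed more than 5 mm (7 to 10 mm is comfortable).
- catch_pad (a point): Top centre of the catch's exposed grooved pad, 93 mm above the shelf when up; moves with it. The pad is 74 mm wide (y) and reaches 23 mm along x either way, to the lid's face at the +x side, then runs on level 26 mm under the lid. Behind the lip two hooks stand 5.5 mm up, 31 mm either side of the middle; the middle 50 mm is flat, so a fingertip can press there and push the lid along +x at once.
- lid_ridge_back: Rear part of the lid's ridge, 3 mm thick, 70 mm wide; its rear face looks to the box's +x, 12 mm behind the lid's front face. Not to be gripped or pulled at. Its frame moves with the lid and equals the box's frame when the lid is shut.
- scoop: Empty blue plastic scoop standing on its cup (66 mm across, 50 mm high), flat handle along its -x to 125 mm. Origin: centre of the cup's underside. Bystander near the box.
- mug: Brown ceramic mug, 82 mm across, 95 mm high, handle at its +y. Origin: centre of its underside. Bystander near the box.
- lint_trap: Steel mesh lint trap lying flat: frame 150 x 110 x 16 mm with a small pull tab at its -x end. Origin: centre of its underside. Bystander just beyond the box, under where the lid comes out.
- hanger_a: White plastic coat hanger lying flat, 400 mm wide (its y), about 210 mm with its hook (its +x), 9 mm thick. Bystander at the left.
- hanger_b: A second such hanger lying at the right. Bystander.

How it is judged:
By the outcome, as a careful person would: the job done as asked, in the order asked, and still so for the second after the job is handed in, with the robot touching nothing.
It also fails if it takes over 35 s, if anything falls off the work surface, if the arm or the gripper's body presses on something with over 40 N, if the wrist force passes 120 N, or if a joint passes its speed limit or range.

ROBOT

A 6-joint arm with a two-finger parallel gripper is mounted at the origin on the work surface. World frame = base frame: x ahead of the robot, y to its left, z up, the work surface at z = 0. Lengths are in mm, angles in rad, forces in N, time in s.
With the tool pointing down it reaches from about 350 to 975 mm from the base axis. Payload 7.1 kg.
Tool frame: the origin (TCP) lies between the finger pads; the fingertips stand 8 mm ahead of it and the grasp point (between the pads) lies 11 mm behind it; x points along the fingers, y is the direction in which the jaws open and shut, and the axes are right-handed (so a half turn about x gives the same grasp; the last joint's range is limited). The gripper opens to 88 mm and grips with 3 to 60 N. Pads are 20 mm wide; open, the fingers measure 115 mm over their backs; the gripper's body (75 mm by 178 mm) begins 61 mm behind the grasp point.
Start: joints at [1.213, 0.423, 1.63, -0, 1.089, -0.019], TCP at [207.69, 589.466, 230.675] pointing down, gripper open.
Joint ranges: [-3, 3], [-0.9, 2.11], [0.09, 2.58], [-1.31, 4.45], [0.11, 2.69], [-2.54, 2.54]. Speed limits (rad/s): [2.39, 2.39, 3.01, 3.14, 3.14, 3.14].

INTERFACE

Orientations are given as a rotation vector (axis times angle).
In Python, from workcell import ctrl gives the robot as it stands.
- The arm moves only by the tool apply_moves, never from a script. Its argument "increments" is a list of rows, each an object with "gripper": the opening in per cent of the stroke, from 0 (shut) to 100 (fully open); "delta_pos": the shift along the tool's x, y, z in cm, a list of three; "dr": the turn, a rotation vector about the tool's x, y, z in rad, a list of three. In form: [{"gripper": gripper, "delta_pos": [dx, dy, dz], "dr": [ax, ay, az]}, ...]. A call has exactly 5 rows; each row shifts and turns the commanded pose from where the row before left it, along the tool's axes as they then stand; what a row does not reach is not made up. A row lasts 1/12 s, in which the tool goes at most 41.7 mm and 7.16 degrees, less where a joint would pass 70% of its speed; a pose out of reach is approached as far as the arm can. A call with a gripper value outside its range is refused whole. The fingers move at their own pace and stop on an object; the grip force is fixed at half the most. Time passes only in rows, so rows that do not move let the fingers close, or fill a call up. It gives the time, the measured TCP pose, the force and the opening at its end, in the units of the state.
- ctrl.get_obs(): the state, without advancing time (a new reading comes with each control period).
- ctrl.get_image(name): name is "scene" or "top"; returns a dict with "img" (400x640x3 uint8, red, green, blue), "range_z" (400x640 float32, mm along the optical axis (not along the pixel's ray), 0 where there is no reading), "mtx" (3x3 intrinsics, pixels), "rvec" (rotation vector, rad) and "tvec" (3), from world to camera coordinates, as OpenCV has them. Camera axes: x right, y down, z forward; pixel columns grow to the right and rows downward; lengths in mm; the calibration is good to about 2 mm. A picture is of the moment at which its call begins.
- ctrl.close_job(): hands the job in, once; it reports no verdict.
The state is a dict: "t": time; "qpos": joint angles; "qvel": joint speeds; "joint_torque": joint torques, N m; "ee_pos": TCP position; "orientation": TCP orientation; "ft_force": force on the tool from outside, world axes, zero at the start; "moment": the same for the moment, N m; "width": finger opening in mm.
Only numpy, scipy, OpenCV 4.12 (cv2) and the standard library are available. Lean on these libraries where they do the work, as an engineer would, in place of code of your own. Each camera call takes 0.05 s, during which the arm holds its last target. There are 200 camera calls.

## Working session

There is one attempt and no reset: what is moved stays moved. The work goes in short steps, Python scripts to look and compute and a tool call to move; the robot and the scene stay as the last step left them, time stands still between calls to the robot, and variables do not carry over. Pictures are saved under pics/ and viewed, about 8 in all and at most 12, crops included, and the job is handed in when it is done.

Besides the shell and the picture viewer there is one more tool, called after ">>>" by a JSON object that holds its "fn" and its "kwargs". apply_moves: Moves the arm, as the interface text tells. Its arguments: {"type":"object","properties":{"increments":{"type":"array","items":{"type":"object","properties":{"gripper":{"type":"number"},"delta_pos":{"type":"array","items":{"type":"number"}},"dr":{"type":"array","items":{"type":"number"}}}}}},"required":["increments"]}

```bash
mkdir -p pics; python3 - <<'E'
from workcell import ctrl
import cv2,pickle
for n in("scene","top"):
    d=ctrl.get_image(n); cv2.imwrite(f"pics/{n}0.png",d["img"][:,:,::-1]); pickle.dump(d,open(f"{n}0.pkl","wb"))
    print(n,d["mtx"],d["rvec"],d["tvec"])
print(ctrl.get_obs())
E
```

```text
scene [[480.8534928    0.         319.49835599]
 [  0.         480.8534928  194.30979459]
 [  0.           0.           1.        ]] [ 1.28737158  2.49374801 -0.69382936] [ 328.2325581  -382.32479942 2220.44606753]
top [[473.52467768   0.         316.01321917]
 [  0.         473.52467768 204.17731393]
 [  0.           0.           1.        ]] [ 2.13959489 -2.1603822   0.13575481] [  26.56728751  622.92197298 1937.19074087]
{'t': 0.1, 'qpos': array([ 1.21298893e+00,  4.23748316e-01,  1.63059174e+00, -2.60809638e-07,
        1.08861253e+00, -1.90263791e-02]), 'qvel': array([-0.00136777, -0.00206117, -0.0024408 ,  0.00098192,  0.00114958,
        0.00085482]), 'joint_torque': array([ 4.31774670e-04, -5.45618856e+01, -2.74326682e+01,  6.44411612e-02,
        1.88318244e-02, -3.62740059e-05]), 'ee_pos': array([207.53251956, 589.02404722, 229.99806236]), 'orientation': array([ 0.26480364,  1.55465309, -0.2669104 ]), 'ft_force': array([ 0.1097406 ,  0.15236633, -0.00104474]), 'moment': array([-0.03010957, -0.05995766, -0.05015555]), 'width': 87.68280010040976}
```

View pics/scene0.png

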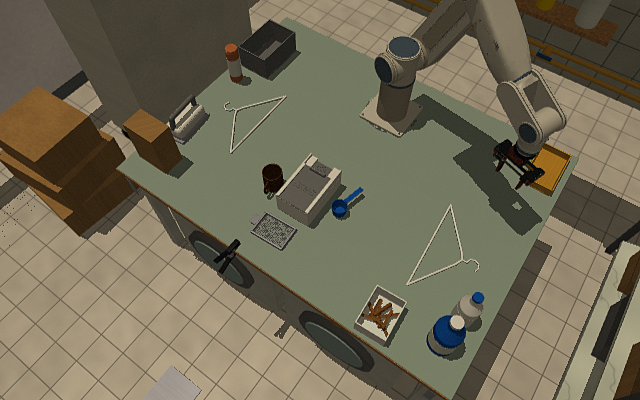

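View pics/top0.png

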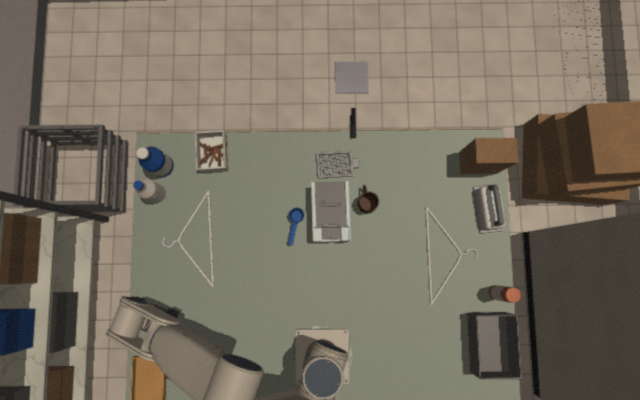

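Scene shows the box at about (312,187); the top view shows it at (330,212), catch end toward the robot, with the mug right, scoop left and lint trap beyond. Next I measure it from depth.

```bash
cat > h.py <<'E'
import numpy as np,cv2
def cloud(d):
    R=cv2.Rodrigues(d["rvec"])[0]; v,u=np.mgrid[:400,:640]; z=d["range_z"].astype(float)
    K=d["mtx"]; c=np.stack([(u-K[0,2])/K[0,0]*z,(v-K[1,2])/K[1,1]*z,z],-1)
    return (c-np.ravel(d["tvec"]))@R
E
python3 - <<'E'
import pickle,cv2,numpy as np
from h import cloud
ims=[]
for n,(r,c) in dict(top=(slice(165,260),slice(280,395)),scene=(slice(140,235),slice(260,375))).items():
    d=pickle.load(open(n+"0.pkl","rb")); P=cloud(d)
    Q=P[r,c]; I=d["img"][r,c].astype(int)
    m=(Q[...,2]>75)&(Q[...,2]<130)&(d["range_z"][r,c]>0)
    mm=m&(I.min(-1)>60)
    nl,lab,st,ce=cv2.connectedComponentsWithStats(mm.astype(np.uint8))
    k=1+np.argmax(st[1:,4]); b=lab==k
    X=Q[b]; rect=cv2.minAreaRect(X[:,:2].astype(np.float32)); print(n,rect,b.sum(),np.percentile(X[:,2],[2,25,50,75,98]))
    print(cv2.boxPoints(rect))
    # table height check
    T=Q[(Q[...,2]>-20)&(Q[...,2]<20)][:,2]; print("table",np.median(T))
    ims.append(cv2.resize(d["img"][r,c][:,:,::-1],None,fx=5,fy=5,interpolation=cv2.INTER_CUBIC)[:,:])
    cv2.imwrite(f"pics/crop_{n}.png",ims[-1])
E
```

```text
top ((588.0523681640625, -39.066986083984375), (242.35321044921875, 151.0035400390625), 1.0132536888122559) 2133 [ 88.06317323 100.51318037 104.97496441 109.16673281 118.7510593 ]
[[ 465.55957    34.280132]
 [ 468.22986  -116.69981 ]
 [ 710.54517  -112.41411 ]
 [ 707.8749     38.565834]]
table 0.5251389492560018
scene ((587.3639526367188, -39.20538330078125), (247.9185028076172, 154.87245178222656), 1.3923271894454956) 1907 [ 82.76225455  98.96745496 102.77620782 106.36101665 114.78973476]
[[ 461.5597     35.195984]
 [ 465.32288  -119.63075 ]
 [ 713.1682   -113.60675 ]
 [ 709.405      41.219986]]
table -1.6103466523978065
```

View pics/crop_top.png

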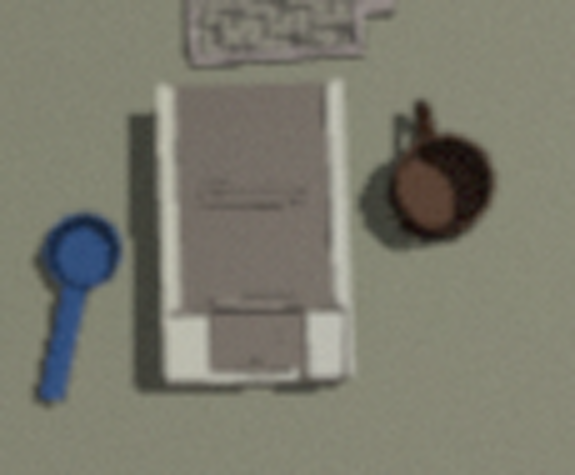

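View pics/crop_scene.png

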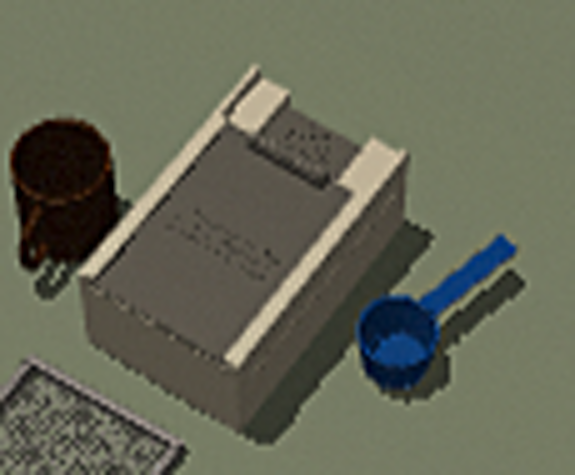

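```bash
cat >> h.py <<'E'
yaw=0.02; C=np.array([588,-39.2]); ex=np.array([np.cos(yaw),np.sin(yaw)]); ey=np.array([-ex[1],ex[0]])
def box(p): d=np.asarray(p)[:2]-C; return np.round([d@ex,d@ey,p[2]],1)
def R_of(o): return cv2.Rodrigues(np.asarray(o["orientation"]))[0]
E
python3 - <<'E'
from workcell import ctrl
from h import *
o=ctrl.get_obs(); R=R_of(o); print(R.round(3))
# desired: x down, y along +-box y, choose the closer
for s in(1,-1):
    y=s*np.r_[ey,0]; x=np.array([0,0,-1.]); D=np.c_[x,y,np.cross(x,y)]
    dr=cv2.Rodrigues(R.T@D)[0].ravel(); print(s,dr)
    t=np.r_[C+ex*(-66-16),150]
    print("target",t,"shift in target tool axes cm",(D.T@(t-o["ee_pos"]))/10)
E
```

```text
[[-0.     0.332  0.943]
 [-0.001  0.943 -0.332]
 [-1.    -0.001 -0.   ]]
1 [-3.58780836e-01 -2.69282403e-04  1.34047585e-03]
target [506.01639945 -40.83989067 150.        ] shift in target tool axes cm [  7.99980624 -63.57072489  28.58277462]
-1 [2.78281118e+00 1.88541419e-03 3.78752714e-04]
target [506.01639945 -40.83989067 150.        ] shift in target tool axes cm [  7.99980624  63.57072489 -28.58277462]
```

>>> {"fn": "apply_moves", "kwargs": {"increments": [{"gripper":0,"delta_pos":[0,0,0],"dr":[-0.09,0,0]},{"gripper":0,"delta_pos":[0,0,0],"dr":[-0.09,0,0]},{"gripper":0,"delta_pos":[0,0,0],"dr":[-0.09,0,0]},{"gripper":0,"delta_pos":[0,0,0],"dr":[-0.089,0,0]},{"gripper":0,"delta_pos":[0,0,0],"dr":[0,0,0]}]}}

```text
t: 0.52
ee_pos: [207.6, 589.2, 230.2]
orientation: [-0.019, 1.571, 0.018]
ft_force: [-0.1, 0.2, -0.5]
width: 57.8
```

>>> {"fn": "apply_moves", "kwargs": {"increments": [{"gripper":0,"delta_pos":[0,-2.5,1.1],"dr":[0,0,0]},{"gripper":0,"delta_pos":[0,-2.5,1.1],"dr":[0,0,0]},{"gripper":0,"delta_pos":[0,-2.5,1.1],"dr":[0,0,0]},{"gripper":0,"delta_pos":[0,-2.5,1.1],"dr":[0,0,0]},{"gripper":0,"delta_pos":[0,-2.5,1.1],"dr":[0,0,0]}]}}

```text
t: 0.93
ee_pos: [265.4, 464.3, 230.4]
orientation: [-0.014, 1.571, 0.013]
ft_force: [-0.0, -0.4, 0.4]
width: 24.7
```

>>> {"fn": "apply_moves", "kwargs": {"increments": [{"gripper":0,"delta_pos":[0,-2.5,1.1],"dr":[0,0,0]},{"gripper":0,"delta_pos":[0,-2.5,1.1],"dr":[0,0,0]},{"gripper":0,"delta_pos":[0,-2.5,1.1],"dr":[0,0,0]},{"gripper":0,"delta_pos":[0,-2.5,1.1],"dr":[0,0,0]},{"gripper":0,"delta_pos":[0,-2.5,1.1],"dr":[0,0,0]}]}}

```text
t: 1.35
ee_pos: [323.0, 340.5, 230.6]
orientation: [-0.014, 1.571, 0.014]
ft_force: [0.2, 0.7, -0.7]
width: 0.3
```

>>> {"fn": "apply_moves", "kwargs": {"increments": [{"gripper":0,"delta_pos":[0,-2.5,1.1],"dr":[0,0,0]},{"gripper":0,"delta_pos":[0,-2.5,1.1],"dr":[0,0,0]},{"gripper":0,"delta_pos":[0,-2.5,1.1],"dr":[0,0,0]},{"gripper":0,"delta_pos":[0,-2.5,1.1],"dr":[0,0,0]},{"gripper":0,"delta_pos":[0,-2.5,1.1],"dr":[0,0,0]}]}}

```text
t: 1.77
ee_pos: [380.5, 216.6, 230.7]
orientation: [-0.014, 1.571, 0.014]
ft_force: [1.2, 0.8, -0.9]
width: 0.4
```

>>> {"fn": "apply_moves", "kwargs": {"increments": [{"gripper":0,"delta_pos":[0,-2.5,1.1],"dr":[0,0,0]},{"gripper":0,"delta_pos":[0,-2.5,1.1],"dr":[0,0,0]},{"gripper":0,"delta_pos":[0,-2.5,1.1],"dr":[0,0,0]},{"gripper":0,"delta_pos":[0,-2.5,1.1],"dr":[0,0,0]},{"gripper":0,"delta_pos":[0,-2.5,1.1],"dr":[0,0,0]}]}}

```text
t: 2.18
ee_pos: [438.0, 92.7, 230.7]
orientation: [-0.013, 1.571, 0.013]
ft_force: [0.3, 0.4, -0.9]
width: 0.4
```

>>> {"fn": "apply_moves", "kwargs": {"increments": [{"gripper":0,"delta_pos":[0,-2.5,1.1],"dr":[0,0,0]},{"gripper":0,"delta_pos":[0,-2.5,1.1],"dr":[0,0,0]},{"gripper":0,"delta_pos":[0,-2.5,1.1],"dr":[0,0,0]},{"gripper":0,"delta_pos":[0,0,0],"dr":[0,0,0]},{"gripper":0,"delta_pos":[0,0,0],"dr":[0,0,0]}]}}

```text
t: 2.6
ee_pos: [472.4, 18.8, 230.5]
orientation: [-0.012, 1.571, 0.012]
ft_force: [0.2, 0.8, 0.2]
width: 0.5
```

```bash
cat > st.py <<'E'
from workcell import ctrl
from h import *
def st():
    o=ctrl.get_obs(); R=R_of(o); y=np.r_[ey,0]*np.sign(R[1,1]); x=np.array([0,0,-1.]); D=np.c_[x,y,np.cross(x,y)]
    print("t",o["t"],"box",box(o["ee_pos"]),"F",o["ft_force"].round(2),"w",round(o["width"],1),"dr",cv2.Rodrigues(R.T@D)[0].ravel().round(4)); return o,R
if __name__=="__main__":
    o,R=st(); print((R.T@(np.r_[C+ex*(-66-16),150]-o["ee_pos"])/10).round(2))
E
python3 st.py
```

```text
t 2.6 box [-114.5   60.3  230.5] F [0.17 0.78 0.2 ] w 0.5 dr [-0.0048 -0.0005 -0.0001]
[ 8.04 -6.01  3.28]
```

>>> {"fn": "apply_moves", "kwargs": {"increments": [{"gripper":0,"delta_pos":[0,-2.0,1.0],"dr":[-0.005,0,0]},{"gripper":0,"delta_pos":[1.5,-2.0,1.0],"dr":[0,0,0]},{"gripper":0,"delta_pos":[2.5,-2.0,1.2],"dr":[0,0,0]},{"gripper":0,"delta_pos":[2.5,0,0],"dr":[0,0,0]},{"gripper":0,"delta_pos":[2.5,0,0],"dr":[0,0,0]}]}}

```text
t: 3.02
ee_pos: [506.0, -39.3, 139.9]
orientation: [-0.018, 1.57, 0.018]
ft_force: [-0.8, 0.3, 0.2]
width: 0.7
```

```bash
python3 - <<'E'
from st import *
import pickle
d=ctrl.get_image("scene"); st(); pickle.dump(d,open("scene1.pkl","wb"))
cv2.imwrite("pics/s1.png",cv2.resize(d["img"][110:230,260:390,::-1],None,fx=4.6,fy=4.6,interpolation=cv2.INTER_CUBIC))
P=cloud(d); B=(P[...,:2]-C)@np.c_[ex,ey]
# from initial clean images: lid top profile along box x at |y|<20
for n in("scene0","top0"):
    d=pickle.load(open(n+".pkl","rb")); P=cloud(d); B=(P[...,:2]-C)@np.c_[ex,ey]
    m=(abs(B[...,1])<22)&(abs(B[...,0])<125)&(P[...,2]>60)
    print(n,[(x,round(float(np.median(P[...,2][m&(abs(B[...,0]-x)<2.5)])),0)) for x in range(-115,-20,5)])
E
```

```text
t 3.0667 box [-85.4   2.3 135.5] F [-2.09  0.38 -3.71] w 0.5 dr [ 0.0035 -0.0066 -0.001 ]
scene0 [(-115, 87.0), (-110, 91.0), (-105, 91.0), (-100, 91.0), (-95, 91.0), (-90, 92.0), (-85, 92.0), (-80, 93.0), (-75, nan), (-70, nan), (-65, 113.0), (-60, 117.0), (-55, 110.0), (-50, 104.0), (-45, 103.0), (-40, 102.0), (-35, 105.0), (-30, 103.0), (-25, 103.0)]
top0 [(-115, 72.0), (-110, 89.0), (-105, 95.0), (-100, 93.0), (-95, 94.0), (-90, 93.0), (-85, 93.0), (-80, 95.0), (-75, 91.0), (-70, 93.0), (-65, 109.0), (-60, 116.0), (-55, 115.0), (-50, 103.0), (-45, 104.0), (-40, 104.0), (-35, 102.0), (-30, 103.0), (-25, 109.0)]
  return _methods._mean(a, axis=axis, dtype=dtype,
  ret = ret.dtype.type(ret / rcount)
```

View pics/s1.png

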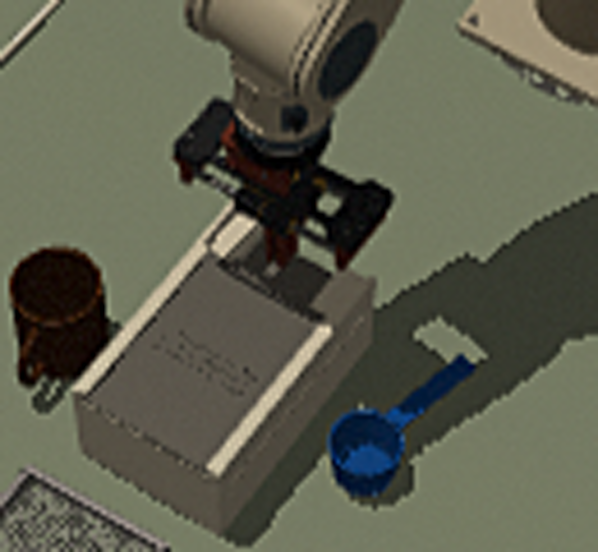

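Fingertip shows at crop (280,265), above the middle of the catch pad; depth profile agrees with the lid face at box x = -66. I'll go down to just above the pad.

>>> {"fn": "apply_moves", "kwargs": {"increments": [{"gripper":0,"delta_pos":[1.0,0,0],"dr":[0,0,0]},{"gripper":0,"delta_pos":[1.0,0,0],"dr":[0,0,0]},{"gripper":0,"delta_pos":[0.7,0,0],"dr":[0,0,0]},{"gripper":0,"delta_pos":[0,0,0],"dr":[0,0,0]},{"gripper":0,"delta_pos":[0,0,0],"dr":[0,0,0]}]}}

```text
t: 3.48
ee_pos: [505.9, -39.2, 114.1]
orientation: [-0.02, 1.57, 0.02]
ft_force: [0.5, 0.8, 0.0]
width: 0.4
```

```bash
python3 st.py
```

```text
t 3.4833 box [-82.1   1.6 114.1] F [0.47 0.77 0.05] w 0.4 dr [0.0055 0.0004 0.    ]
[-3.59 -0.16  0.01]
```

>>> {"fn": "apply_moves", "kwargs": {"increments": [{"gripper":0,"delta_pos":[0.4,-0.1,0],"dr":[0,0,0]},{"gripper":0,"delta_pos":[0.4,0,0],"dr":[0,0,0]},{"gripper":0,"delta_pos":[0.3,0,0],"dr":[0,0,0]},{"gripper":0,"delta_pos":[0,0,0],"dr":[0,0,0]},{"gripper":0,"delta_pos":[0,0,0],"dr":[0,0,0]}]}}

```text
t: 3.9
ee_pos: [505.6, -40.6, 102.6]
orientation: [-0.02, 1.571, 0.02]
ft_force: [-1.2, 0.1, 0.2]
width: 0.6
```

>>> {"fn": "apply_moves", "kwargs": {"increments": [{"gripper":0,"delta_pos":[0.2,0,0],"dr":[0,0,0]},{"gripper":0,"delta_pos":[0.2,0,0],"dr":[0,0,0]},{"gripper":0,"delta_pos":[0.1,0,0],"dr":[0,0,0]},{"gripper":0,"delta_pos":[0,0,0],"dr":[0,0,0]},{"gripper":0,"delta_pos":[0,0,0],"dr":[0,0,0]}]}}

```text
t: 4.32
ee_pos: [505.9, -40.6, 97.9]
orientation: [-0.02, 1.57, 0.02]
ft_force: [-0.5, 0.3, 5.0]
width: 0.3
```

```bash
python3 st.py
```

```text
t 4.3167 box [-82.1   0.2  97.9] F [-0.48  0.35  4.96] w 0.3 dr [0.0052 0.0005 0.0001]
[-5.21 -0.02  0.01]
```

>>> {"fn": "apply_moves", "kwargs": {"increments": [{"gripper":0,"delta_pos":[0.2,0,0],"dr":[0,0,0]},{"gripper":0,"delta_pos":[0.2,0,0],"dr":[0,0,0]},{"gripper":0,"delta_pos":[0.1,0,0],"dr":[0,0,0]},{"gripper":0,"delta_pos":[0,0,0],"dr":[0,0,0]},{"gripper":0,"delta_pos":[0,0,0],"dr":[0,0,0]}]}}

```text
t: 4.73
ee_pos: [505.9, -40.6, 92.7]
orientation: [-0.02, 1.57, 0.02]
ft_force: [-0.6, -0.1, 5.0]
width: 0.6
```

>>> {"fn": "apply_moves", "kwargs": {"increments": [{"gripper":0,"delta_pos":[0,0,0.1],"dr":[0,0,0]},{"gripper":0,"delta_pos":[0,0,0.1],"dr":[0,0,0]},{"gripper":0,"delta_pos":[0,0,0.1],"dr":[0,0,0]},{"gripper":0,"delta_pos":[0,0,0.1],"dr":[0,0,0]},{"gripper":0,"delta_pos":[0,0,0],"dr":[0,0,0]}]}}

```text
t: 5.15
ee_pos: [508.1, -40.4, 92.3]
orientation: [-0.02, 1.574, 0.02]
ft_force: [-4.7, -0.3, 6.1]
width: 0.7
```

```bash
python3 st.py
```

```text
t 5.15 box [-79.9   0.4  92.3] F [-4.71 -0.29  6.13] w 0.7 dr [ 0.0053 -0.0034 -0.0003]
[-5.77 -0.04 -0.23]
```

>>> {"fn": "apply_moves", "kwargs": {"increments": [{"gripper":0,"delta_pos":[-0.05,0,0.1],"dr":[0,0,0]},{"gripper":0,"delta_pos":[0,0,0.1],"dr":[0,0,0]},{"gripper":0,"delta_pos":[0,0,0.1],"dr":[0,0,0]},{"gripper":0,"delta_pos":[0,0,0],"dr":[0,0,0]},{"gripper":0,"delta_pos":[0,0,0],"dr":[0,0,0]}]}}

```text
t: 5.57
ee_pos: [510.7, -40.2, 92.7]
orientation: [-0.02, 1.575, 0.02]
ft_force: [-5.0, -0.1, 5.8]
width: 0.5
```

```bash
python3 st.py
```

```text
t 5.5667 box [-77.3   0.5  92.7] F [-4.98 -0.06  5.8 ] w 0.5 dr [ 0.0053 -0.004  -0.0004]
[-5.73 -0.05 -0.5 ]
```

>>> {"fn": "apply_moves", "kwargs": {"increments": [{"gripper":0,"delta_pos":[-0.03,0,0.1],"dr":[0,0,0]},{"gripper":0,"delta_pos":[0,0,0.1],"dr":[0,0,0]},{"gripper":0,"delta_pos":[0,0,0.1],"dr":[0,0,0]},{"gripper":0,"delta_pos":[0,0,0.1],"dr":[0,0,0]},{"gripper":0,"delta_pos":[0,0,0.1],"dr":[0,0,0]}]}}

```text
t: 5.98
ee_pos: [515.3, -40.1, 92.8]
orientation: [-0.02, 1.576, 0.02]
ft_force: [-6.2, -1.1, 5.8]
width: 0.3
```

```bash
python3 st.py
```

```text
t 5.9833 box [-72.7   0.5  92.8] F [-6.17 -1.14  5.84] w 0.3 dr [ 0.0052 -0.0049 -0.0004]
[-5.71 -0.04 -0.96]
```

>>> {"fn": "apply_moves", "kwargs": {"increments": [{"gripper":0,"delta_pos":[-0.02,0,0.1],"dr":[0,0,0]},{"gripper":0,"delta_pos":[0,0,0.1],"dr":[0,0,0]},{"gripper":0,"delta_pos":[0,0,0.1],"dr":[0,0,0]},{"gripper":0,"delta_pos":[0,0,0.1],"dr":[0,0,0]},{"gripper":0,"delta_pos":[0,0,0.1],"dr":[0,0,0]}]}}

```text
t: 6.4
ee_pos: [520.3, -40.0, 93.0]
orientation: [-0.02, 1.576, 0.02]
ft_force: [-5.9, -0.8, 5.8]
width: 0.6
```

>>> {"fn": "apply_moves", "kwargs": {"increments": [{"gripper":0,"delta_pos":[0,0,0.1],"dr":[0,0,0]},{"gripper":0,"delta_pos":[0,0,0.1],"dr":[0,0,0]},{"gripper":0,"delta_pos":[0,0,0.1],"dr":[0,0,0]},{"gripper":0,"delta_pos":[0,0,0.1],"dr":[0,0,0]},{"gripper":0,"delta_pos":[0,0,0.1],"dr":[0,0,0]}]}}

```text
t: 6.82
ee_pos: [525.3, -39.9, 93.0]
orientation: [-0.02, 1.576, 0.02]
ft_force: [-6.7, -1.8, 6.4]
width: 0.5
```

```bash
python3 - <<'E'
from st import *
d=ctrl.get_image("scene"); st()
cv2.imwrite("pics/s2.png",cv2.resize(d["img"][140:230,270:370,::-1],None,fx=6,fy=6,interpolation=cv2.INTER_CUBIC))
P=cloud(d); B=(P[...,:2]-C)@np.c_[ex,ey]
m=(P[...,2]>108)&(P[...,2]<125)&(abs(B[...,1])<33)&(abs(B[...,1])>22)&(B[...,0]<100)&(B[...,0]>-90)
print("ridge x",np.percentile(B[m][:,0],[5,50,95]),m.sum())
m=(P[...,2]>75)&(P[...,2]<108)&(abs(B[...,1])<85)&(B[...,0]>60)&(B[...,0]<260)
print("far end x max",np.percentile(B[m][:,0],[95,99,100]))
E
```

```text
t 6.8667 box [-62.5   0.5  92.9] F [-5.68 -1.14  4.36] w 0.7 dr [ 0.0052 -0.0048 -0.0004]
ridge x [-46.70273038 -38.25063236  74.91734334] 27
far end x max [131.72802096 134.95871164 137.28845562]
```

View pics/s2.png

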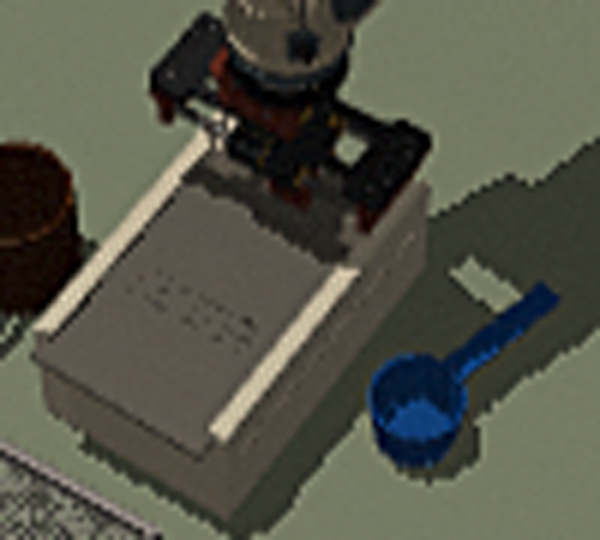

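The lid now overhangs the far end (crop about (200,455)) and the fingertip is against its face at (295,195). It has gone about 13 mm, so I keep pushing with the catch held.

>>> {"fn": "apply_moves", "kwargs": {"increments": [{"gripper":0,"delta_pos":[0,0,0.1],"dr":[0,0,0]},{"gripper":0,"delta_pos":[0,0,0.1],"dr":[0,0,0]},{"gripper":0,"delta_pos":[0,0,0.1],"dr":[0,0,0]},{"gripper":0,"delta_pos":[0,0,0.1],"dr":[0,0,0]},{"gripper":0,"delta_pos":[0,0,0.1],"dr":[0,0,0]}]}}

```text
t: 7.28
ee_pos: [530.3, -39.8, 93.0]
orientation: [-0.02, 1.576, 0.02]
ft_force: [-6.5, -1.5, 5.8]
width: 0.6
```

>>> {"fn": "apply_moves", "kwargs": {"increments": [{"gripper":0,"delta_pos":[0,0,0.1],"dr":[0,0,0]},{"gripper":0,"delta_pos":[0,0,0.1],"dr":[0,0,0]},{"gripper":0,"delta_pos":[0,0,0.1],"dr":[0,0,0]},{"gripper":0,"delta_pos":[0,0,0.1],"dr":[0,0,0]},{"gripper":0,"delta_pos":[0,0,0.1],"dr":[0,0,0]}]}}

```text
t: 7.7
ee_pos: [535.3, -39.7, 92.9]
orientation: [-0.02, 1.576, 0.02]
ft_force: [-5.9, -1.1, 5.5]
width: 0.3
```

>>> {"fn": "apply_moves", "kwargs": {"increments": [{"gripper":0,"delta_pos":[0,0,-0.2],"dr":[0,0,0]},{"gripper":0,"delta_pos":[-0.3,0,-0.2],"dr":[0,0,0]},{"gripper":0,"delta_pos":[-0.4,0,0],"dr":[0,0,0]},{"gripper":0,"delta_pos":[-0.4,0,0],"dr":[0,0,0]},{"gripper":0,"delta_pos":[-0.4,0,0],"dr":[0,0,0]}]}}

```text
t: 8.12
ee_pos: [532.9, -39.8, 108.7]
orientation: [-0.02, 1.572, 0.02]
ft_force: [-0.8, 0.0, 0.0]
width: 0.4
```

>>> {"fn": "apply_moves", "kwargs": {"increments": [{"gripper":0,"delta_pos":[0,0,0],"dr":[0,0,0]},{"gripper":0,"delta_pos":[0,0,0],"dr":[0,0,0]},{"gripper":0,"delta_pos":[0,0,0],"dr":[0,0,0]},{"gripper":0,"delta_pos":[0,0,0],"dr":[0,0,0]},{"gripper":0,"delta_pos":[0,0,0],"dr":[0,0,0]}]}}

```text
t: 8.53
ee_pos: [533.4, -39.8, 108.4]
orientation: [-0.02, 1.571, 0.02]
ft_force: [0.2, -0.0, -0.4]
width: 1.0
```

```bash
python3 st.py
```

```text
t 8.5333 box [-54.6   0.5 108.4] F [ 0.19 -0.   -0.35] w 1.0 dr [ 0.0052 -0.0007 -0.0001]
[-4.16 -0.03 -2.74]
```

>>> {"fn": "apply_moves", "kwargs": {"increments": [{"gripper":0,"delta_pos":[0,0,0.1],"dr":[0,0,0]},{"gripper":0,"delta_pos":[0,0,0.15],"dr":[0,0,0]},{"gripper":0,"delta_pos":[0,0,0.25],"dr":[0,0,0]},{"gripper":0,"delta_pos":[0,0,0.25],"dr":[0,0,0]},{"gripper":0,"delta_pos":[0,0,0.25],"dr":[0,0,0]}]}}

```text
t: 8.95
ee_pos: [543.6, -39.6, 108.5]
orientation: [-0.02, 1.571, 0.02]
ft_force: [-0.9, -0.9, 0.3]
width: 0.5
```

>>> {"fn": "apply_moves", "kwargs": {"increments": [{"gripper":0,"delta_pos":[0,0,0.25],"dr":[0,0,0]},{"gripper":0,"delta_pos":[0,0,0.25],"dr":[0,0,0]},{"gripper":0,"delta_pos":[0,0,0.25],"dr":[0,0,0]},{"gripper":0,"delta_pos":[0,0,0.25],"dr":[0,0,0]},{"gripper":0,"delta_pos":[0,0,0.25],"dr":[0,0,0]}]}}

```text
t: 9.37
ee_pos: [556.3, -39.3, 108.6]
orientation: [-0.02, 1.571, 0.02]
ft_force: [-0.9, -1.3, -0.9]
width: 0.5
```

>>> {"fn": "apply_moves", "kwargs": {"increments": [{"gripper":0,"delta_pos":[0,0,0.25],"dr":[0,0,0]},{"gripper":0,"delta_pos":[0,0,0.25],"dr":[0,0,0]},{"gripper":0,"delta_pos":[0,0,0.25],"dr":[0,0,0]},{"gripper":0,"delta_pos":[0,0,0.25],"dr":[0,0,0]},{"gripper":0,"delta_pos":[0,0,0.25],"dr":[0,0,0]}]}}

```text
t: 9.78
ee_pos: [568.9, -39.0, 108.7]
orientation: [-0.02, 1.571, 0.02]
ft_force: [-0.3, -0.7, -0.2]
width: 0.2
```

>>> {"fn": "apply_moves", "kwargs": {"increments": [{"gripper":0,"delta_pos":[0,0,0.25],"dr":[0,0,0]},{"gripper":0,"delta_pos":[0,0,0.25],"dr":[0,0,0]},{"gripper":0,"delta_pos":[0,0,0.25],"dr":[0,0,0]},{"gripper":0,"delta_pos":[0,0,0.25],"dr":[0,0,0]},{"gripper":0,"delta_pos":[0,0,0.25],"dr":[0,0,0]}]}}

```text
t: 10.2
ee_pos: [581.4, -38.7, 108.7]
orientation: [-0.02, 1.571, 0.02]
ft_force: [-0.1, -1.1, -0.4]
width: 0.5
```

>>> {"fn": "apply_moves", "kwargs": {"increments": [{"gripper":0,"delta_pos":[0,0,0.25],"dr":[0,0,0]},{"gripper":0,"delta_pos":[0,0,0.25],"dr":[0,0,0]},{"gripper":0,"delta_pos":[0,0,0.25],"dr":[0,0,0]},{"gripper":0,"delta_pos":[0,0,0.25],"dr":[0,0,0]},{"gripper":0,"delta_pos":[0,0,0.25],"dr":[0,0,0]}]}}

```text
t: 10.62
ee_pos: [593.9, -38.3, 108.7]
orientation: [-0.02, 1.571, 0.02]
ft_force: [-1.4, -0.7, -0.2]
width: 0.4
```

>>> {"fn": "apply_moves", "kwargs": {"increments": [{"gripper":0,"delta_pos":[0,0,0.25],"dr":[0,0,0]},{"gripper":0,"delta_pos":[0,0,0.25],"dr":[0,0,0]},{"gripper":0,"delta_pos":[0,0,0.25],"dr":[0,0,0]},{"gripper":0,"delta_pos":[0,0,0.2],"dr":[0,0,0]},{"gripper":0,"delta_pos":[0,0,0.1],"dr":[0,0,0]}]}}

```text
t: 11.03
ee_pos: [604.5, -38.0, 108.7]
orientation: [-0.02, 1.57, 0.02]
ft_force: [-1.0, -1.0, 0.2]
width: 0.4
```

```bash
python3 st.py
```

```text
t 11.0333 box [ 16.6   0.8 108.7] F [-0.97 -1.02  0.18] w 0.4 dr [ 0.0052  0.0002 -0.    ]
[-4.13 -0.03 -9.85]
```

>>> {"fn": "apply_moves", "kwargs": {"increments": [{"gripper":0,"delta_pos":[0,0,0.2],"dr":[0,0,0]},{"gripper":0,"delta_pos":[0,0,0.2],"dr":[0,0,0]},{"gripper":0,"delta_pos":[0,0,0.2],"dr":[0,0,0]},{"gripper":0,"delta_pos":[0,0,0.2],"dr":[0,0,0]},{"gripper":0,"delta_pos":[0,0,0.1],"dr":[0,0,0]}]}}

```text
t: 11.45
ee_pos: [613.5, -37.8, 108.7]
orientation: [-0.02, 1.571, 0.02]
ft_force: [-1.8, -1.6, 0.5]
width: 0.3
```

>>> {"fn": "apply_moves", "kwargs": {"increments": [{"gripper":0,"delta_pos":[0,0,0.1],"dr":[0,0,0]},{"gripper":0,"delta_pos":[0,0,0.1],"dr":[0,0,0]},{"gripper":0,"delta_pos":[0,0,0.1],"dr":[0,0,0]},{"gripper":0,"delta_pos":[0,0,0],"dr":[0,0,0]},{"gripper":0,"delta_pos":[0,0,0],"dr":[0,0,0]}]}}

```text
t: 11.87
ee_pos: [616.4, -37.6, 108.7]
orientation: [-0.02, 1.57, 0.02]
ft_force: [-0.2, 0.2, -0.6]
width: 0.3
```

```bash
cat > im.py <<'E'
from st import *
import sys,pickle
st()
for n in("scene","top"):
    d=ctrl.get_image(n); pickle.dump(d,open(n+sys.argv[1]+".pkl","wb")); P=cloud(d); B=(P[...,:2]-C)@np.c_[ex,ey]
    print(n,"F",ctrl.get_obs()["ft_force"].round(1))
    for lo,hi in((30,85),(95,107)):
        m=(P[...,2]>lo)&(P[...,2]<hi)&(abs(B[...,1])<50)&(B[...,0]>80)&(B[...,0]<280)
        if m.any(): print(n,lo,"far x",np.percentile(B[m][:,0],[50,97]).round(1),m.sum())
    m=(P[...,2]>110)&(P[...,2]<125)&(abs(B[...,1])<33)&(abs(B[...,1])>20)&(B[...,0]>20)&(B[...,0]<80)
    if m.any(): print("ridge",np.percentile(B[m][:,0],[5,50,95]).round(1),m.sum())
E
python3 im.py 2
```

```text
t 11.8667 box [ 28.4   1.  108.7] F [-0.19  0.23 -0.62] w 0.3 dr [ 0.0052  0.0005 -0.0001]
scene F [ 0.   0.7 -0.9]
scene 30 far x [118.9 121. ] 2
scene 95 far x [156.5 220. ] 703
ridge [42.4 49.5 63.4] 13
top F [-0.4  0.4 -0.3]
top 95 far x [181.3 223.6] 337
```

>>> {"fn": "apply_moves", "kwargs": {"increments": [{"gripper":0,"delta_pos":[0,0,0.1],"dr":[0,0,0]},{"gripper":0,"delta_pos":[0,0,0.1],"dr":[0,0,0]},{"gripper":0,"delta_pos":[0,0,0.1],"dr":[0,0,0]},{"gripper":0,"delta_pos":[0,0,0.1],"dr":[0,0,0]},{"gripper":0,"delta_pos":[0,0,0],"dr":[0,0,0]}]}}

```text
t: 12.38
ee_pos: [618.3, -37.6, 108.6]
orientation: [-0.02, 1.575, 0.02]
ft_force: [-8.0, -0.6, 8.0]
width: 0.5
```

>>> {"fn": "apply_moves", "kwargs": {"increments": [{"gripper":0,"delta_pos":[0,0,0.05],"dr":[0,0,0]},{"gripper":0,"delta_pos":[0,0,0.05],"dr":[0,0,0]},{"gripper":0,"delta_pos":[0,0,0.05],"dr":[0,0,0]},{"gripper":0,"delta_pos":[0,0,0],"dr":[0,0,0]},{"gripper":0,"delta_pos":[0,0,0],"dr":[0,0,0]}]}}

```text
t: 12.8
ee_pos: [618.4, -37.6, 108.6]
orientation: [-0.02, 1.578, 0.02]
ft_force: [-13.4, -0.5, 10.9]
width: 1.0
```

Contact at the stop, with more force than I want; I ease off at once and check.

>>> {"fn": "apply_moves", "kwargs": {"increments": [{"gripper":0,"delta_pos":[0,0,-0.3],"dr":[0,0,0]},{"gripper":0,"delta_pos":[0,0,-0.3],"dr":[0,0,0]},{"gripper":0,"delta_pos":[0,0,-0.4],"dr":[0,0,0]},{"gripper":0,"delta_pos":[0,0,0],"dr":[0,0,0]},{"gripper":0,"delta_pos":[0,0,0],"dr":[0,0,0]}]}}

```text
t: 13.22
ee_pos: [611.7, -37.9, 108.7]
orientation: [-0.02, 1.57, 0.02]
ft_force: [-0.8, 0.2, -0.6]
width: 0.7
```

```bash
python3 im.py 3; python3 - <<'E'
import pickle
from h import *
for n in("scene0","scene3","top0","top3"):
    d=pickle.load(open(n+".pkl","rb")); P=cloud(d); B=(P[...,:2]-C)@np.c_[ex,ey]
    for lo,hi in((96,115),):
      m=(P[...,2]>lo)&(P[...,2]<hi)&(abs(B[...,1])<55)&(B[...,0]>60)&(B[...,0]<300)
      print(n,"far edge per y",[round(float(np.sort(B[m&(abs(B[...,1]-y)<8)][:,0])[-3:].mean()),1) for y in(-40,-20,0,20,40)])
    # box rails/sides: white top at |y|~70
    m=(P[...,2]>90)&(P[...,2]<120)&(abs(B[...,1])>58)&(abs(B[...,1])<82)&(abs(B[...,0])<150)
    X=B[m]; print(n,"rails x",np.percentile(X[:,0],[1,99]).round(1),"y",np.percentile(X[:,1],[1,99]).round(1),m.sum())
d=pickle.load(open("scene3.pkl","rb"))
cv2.imwrite("pics/s3.png",cv2.resize(d["img"][140:240,245:375,::-1],None,fx=6,fy=6,interpolation=cv2.INTER_CUBIC))
E
```

```text
t 13.2167 box [ 23.7   0.8 108.7] F [-0.83  0.24 -0.59] w 0.7 dr [0.0051 0.0003 0.    ]
scene F [ 0.  -0.1  1.4]
scene 30 far x [118.  118.8] 2
scene 95 far x [155.7 223.8] 735
ridge [43.  50.3 57.1] 23
top F [-0.1  0.4 -1.2]
top 95 far x [178.4 225.1] 361
scene0 far edge per y [118.4, 121.0, 118.5, 120.3, 118.9]
scene0 rails x [-118.5  119.6] y [-75.5  77.3] 539
scene3 far edge per y [226.1, 227.4, 224.7, 225.6, 225.7]
scene3 rails x [-117.3  146.8] y [-74.3  77.6] 418
top0 far edge per y [116.0, 116.2, 116.6, 118.0, 117.4]
top0 rails x [-120.2  115.1] y [-74.9  74.2] 487
top3 far edge per y [224.4, 224.9, 225.5, 226.3, 226.4]
top3 rails x [-98.2 149.5] y [-75.2  73.5] 71
```

View pics/s3.png

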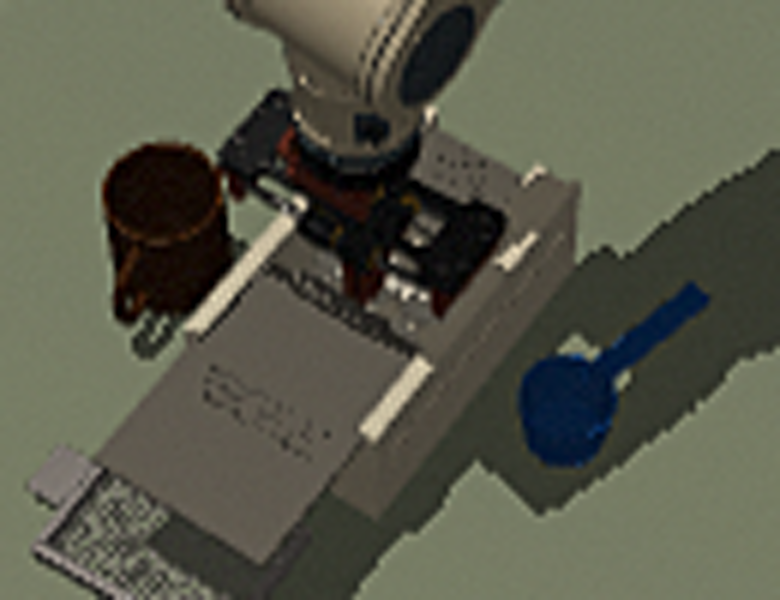

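The lid is far out over the lint trap (far edge at crop about (265,560)), clear of it; the finger is at (360,290). I lift the hand away and look again.

>>> {"fn": "apply_moves", "kwargs": {"increments": [{"gripper":0,"delta_pos":[-1.0,0,0],"dr":[0,0,0]},{"gripper":0,"delta_pos":[-2.5,0,0],"dr":[0,0,0]},{"gripper":0,"delta_pos":[-3,0,0],"dr":[0,0,0]},{"gripper":0,"delta_pos":[-3,0,-2],"dr":[0,0,0]},{"gripper":0,"delta_pos":[-3,0,-3],"dr":[0,0,0]}]}}

```text
t: 13.73
ee_pos: [563.7, -39.1, 235.2]
orientation: [-0.02, 1.568, 0.02]
ft_force: [-0.6, 0.4, 0.9]
width: 0.0
```

>>> {"fn": "apply_moves", "kwargs": {"increments": [{"gripper":0,"delta_pos":[0,3,-2],"dr":[0,0,0]},{"gripper":0,"delta_pos":[0,3,-2],"dr":[0,0,0]},{"gripper":0,"delta_pos":[0,3,-2],"dr":[0,0,0]},{"gripper":0,"delta_pos":[0,3,-1],"dr":[0,0,0]},{"gripper":0,"delta_pos":[0,3,0],"dr":[0,0,0]}]}}

```text
t: 14.15
ee_pos: [486.2, 110.0, 234.1]
orientation: [-0.02, 1.571, 0.019]
ft_force: [0.3, -0.4, -0.7]
width: 0.5
```

>>> {"fn": "apply_moves", "kwargs": {"increments": [{"gripper":0,"delta_pos":[0,3,0],"dr":[0,0,0]},{"gripper":0,"delta_pos":[0,3,0],"dr":[0,0,0]},{"gripper":0,"delta_pos":[0,3,0],"dr":[0,0,0]},{"gripper":0,"delta_pos":[0,0,0],"dr":[0,0,0]},{"gripper":0,"delta_pos":[0,0,0],"dr":[0,0,0]}]}}

```text
t: 14.57
ee_pos: [486.2, 200.3, 233.7]
orientation: [-0.022, 1.57, 0.022]
ft_force: [0.6, 0.2, 0.5]
width: 0.8
```

```bash
python3 im.py 4; python3 - <<'E'
import pickle
from h import *
for n in("scene0","scene4","top0","top4"):
    d=pickle.load(open(n+".pkl","rb")); P=cloud(d); B=(P[...,:2]-C)@np.c_[ex,ey]; Z=P[...,2]
    m=(Z>96)&(Z<115)&(abs(B[...,1])<55)&(B[...,0]>60)&(B[...,0]<300)
    print(n,"lid far",np.round(np.mean([np.sort(B[m&(abs(B[...,1]-y)<8)][:,0])[-3:].mean() for y in(-40,-20,0,20,40)]),1))
    m=(Z>111)&(Z<122)&(abs(B[...,1])<33)&(B[...,0]>-75)&(B[...,0]<80); print("  ridge mean x",B[m][:,0].mean().round(1),m.sum())
    m=(Z>88)&(Z<97)&(abs(B[...,1])<30)&(B[...,0]>-115)&(B[...,0]<-85); print("  pad z",Z[m].mean().round(1))
    for k in(-1,1):
        m=(Z>80)&(Z<125)&(k*B[...,1]>44)&(k*B[...,1]<70)&(B[...,0]<-100)&(B[...,0]>-150); X=B[m]
        print("  near cheek",k,"min x",np.sort(X[:,0])[:6].mean().round(1))
    m=(Z>80)&(Z<125)&(B[...,0]>-110)&(B[...,0]<110)&(abs(B[...,1])<90); X=B[m]
    print("  y sides",[[round(float(f(X[abs(X[:,0]-x)<15][:,1],q)),1) for f,q in((np.percentile,2),(np.percentile,98))] for x in(-90,0,90)])
a,b=[pickle.load(open(f"top{k}.pkl","rb"))["img"][150:260,280:395,::-1] for k in(0,4)]
cv2.imwrite("pics/t4.png",cv2.resize(np.hstack([a,b]),None,fx=3.4,fy=3.4,interpolation=cv2.INTER_CUBIC))
E
```

```text
t 14.5667 box [-97.  241.4 233.7] F [0.6  0.19 0.54] w 0.8 dr [ 0.0081  0.0008 -0.0001]
scene F [ 0.4 -0.5 -0.4]
scene 30 far x [119.1 119.1] 1
scene 95 far x [157.3 222.9] 737
ridge [43.8 52.1 70.3] 26
top F [-0.9  0.  -0.8]
top 95 far x [152.  222.7] 522
ridge [42.7 52.9 77.7] 27
scene0 lid far 119.4
  ridge mean x -45.4 52
  pad z 91.7
  near cheek -1 min x -119.4
  near cheek 1 min x -120.9
  y sides [[-72.2, 75.8], [-72.2, 76.0], [-70.5, 75.6]]
scene4 lid far 226.2
  ridge mean x 52.7 52
  pad z 92.1
  near cheek -1 min x -118.7
  near cheek 1 min x -118.5
  y sides [[-70.7, 76.3], [-74.3, 77.2], [-71.4, 75.8]]
top0 lid far 116.9
  ridge mean x -13.9 105
  pad z 92.6
  near cheek -1 min x -120.1
  near cheek 1 min x -120.6
  y sides [[-73.2, 70.6], [-73.0, 71.5], [-72.2, 72.9]]
top4 lid far 225.5
  ridge mean x 53.3 58
  pad z 92.2
  near cheek -1 min x -120.0
  near cheek 1 min x -120.5
  y sides [[-73.5, 70.7], [-73.3, 72.0], [-72.3, 72.9]]
```

View pics/t4.png

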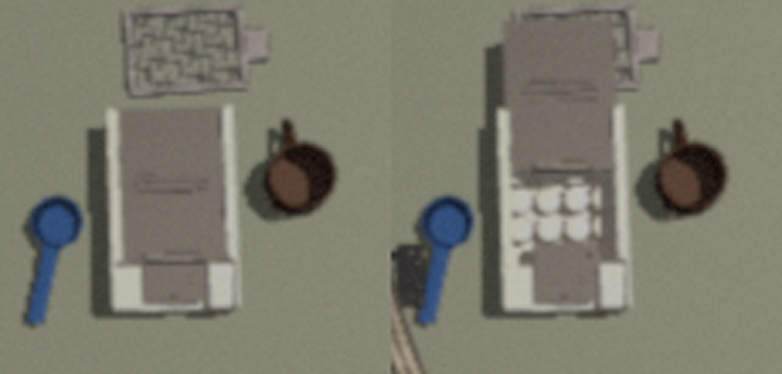

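Before/after top view: box, scoop, mug and trap unchanged; lid open, tablets visible at (550,210), catch pad up (z about 92). I check the lid travel by matching its pattern, and the box's shift likewise.

```bash
python3 - <<'E'
import pickle
from h import *
def proj(d,b,z):
    w=np.r_[C+ex*b[0]+ey*b[1],z]; return cv2.projectPoints(w[None],np.float64(d["rvec"]),np.float64(d["tvec"]),d["mtx"],None)[0].ravel()
N=2 # px per mm
def rect(d,x0,x1,y0,y1,z):
    src=np.float32([proj(d,b,z) for b in((x0,y0),(x1,y0),(x1,y1),(x0,y1))])
    w,h=(x1-x0)*N,(y1-y0)*N
    H=cv2.getPerspectiveTransform(src,np.float32([(0,0),(w,0),(w,h),(0,h)]))
    return cv2.warpPerspective(cv2.cvtColor(d["img"],cv2.COLOR_RGB2GRAY),H,(int(w),int(h)),flags=cv2.INTER_CUBIC)
for n in("scene","top"):
    a,b=[pickle.load(open(f"{n}{k}.pkl","rb")) for k in(0,4)]
    for nm,(x0,x1,y0,y1,z,off) in dict(text=(-5,85,-40,40,103,110),faredge=(80,140,-45,45,103,110),cheekbox=(-135,-85,-85,85,100,0)).items():
        T=rect(a,x0,x1,y0,y1,z); S=rect(b,x0+off-20,x1+off+20,y0-8,y1+8,z)
        r=cv2.matchTemplate(S,T,cv2.TM_CCOEFF_NORMED); _,v,_,p=cv2.minMaxLoc(r)
        print(n,nm,"dx",p[0]/N-20+off,"dy",p[1]/N-8,"score",round(v,2))
E
```

```text
scene text dx 109.0 dy -2.0 score 0.46
scene faredge dx 111.0 dy -6.0 score 0.49
scene cheekbox dx 0.0 dy 0.0 score 1.0
top text dx 119.5 dy 6.5 score 0.72
top faredge dx 123.5 dy 2.0 score 0.5
top cheekbox dx 0.0 dy 0.0 score 1.0
```

```bash
python3 - <<'E'
import pickle
from h import *
for n in("scene","top"):
    for k,c in((0,-60),(4,50)):
        d=pickle.load(open(f"{n}{k}.pkl","rb")); P=cloud(d); B=(P[...,:2]-C)@np.c_[ex,ey]; Z=P[...,2]
        m=(Z>109)&(Z<124)&(abs(B[...,1])<32)&(abs(B[...,0]-c)<14); X=B[m][:,0]
        # lid plate far edge: colour/depth mask extreme by row count: area of lid beyond c+40 / width
        L=(Z>94)&(Z<112)&(abs(B[...,1])<45)&(B[...,0]>c+60)&(B[...,0]<c+220)
        if n=="top":
            A=(d["range_z"][L]**2/(d["mtx"][0,0]**2)).sum()/90; print("  plate length past c+60 (area/width):",round(float(A),1))
        print(n,k,"ridge mean/med/min",X.mean().round(1),np.median(X).round(1),X.min().round(1),m.sum())
E
```

```text
scene 0 ridge mean/med/min -57.1 -57.6 -65.9 54
scene 4 ridge mean/med/min 50.6 50.0 42.4 55
  plate length past c+60 (area/width): 104.3
top 0 ridge mean/med/min -58.5 -59.2 -64.4 46
  plate length past c+60 (area/width): 101.5
top 4 ridge mean/med/min 50.2 49.5 41.6 59
```

```bash
python3 -c "
from workcell import ctrl
print(ctrl.close_job())"
```

```text
the job is handed in; nothing more can be done
None
```

The box is open and the job is handed in at about 14.7 s. I pressed the catch down about 8 mm with the closed fingertip. Holding it there, I pushed the lid back about 23 mm, raised the finger so the catch sprang up, and pushed the lid on to its stop. The hand was then lifted clear.

**What the last checks showed**
- **Catch:** the pad is back up, at about 92 mm in both views against the 93 mm given.
- **Box:** before and after images match with 0 mm shift at the catch end.
- **Scoop, mug and lint trap:** unchanged by eye in the top view. I made no separate check of the hangers; the hand stayed well away from them.
- **Hand:** clear of everything, with wrist force under 1 N.

**What disagreed**
- **Force at the stop:** it briefly reached 13.4 N, above the roughly 9 N at which the box may slide. It also pressed down with 10.9 N, and I found no movement.
- **Lid travel:** the cameras gave 107 to 109 mm instead of 110 mm. I trusted the stop contact: between 8 N and 13 N the lid moved only about 0.1 mm. I took the rest as depth and calibration error.
- **Pattern-match check:** measuring lid travel by matching its pattern gave poor scores and scattered values, 109 to 124 mm, so I did not use it.

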